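Open the dust port and load the sanding station

ROBOT

A 7-joint arm with a two-finger parallel gripper is mounted at the origin on the work surface. World frame = base frame: x ahead of the robot, y to its left, z up, the work surface at z = 0. Lengths are in m, angles in rad, forces in N, time in s.
With the tool pointing down it reaches from about 0.35 to 0.9 m from the base axis. Payload 19.9 kg.
Tool frame: the origin (TCP) lies between the finger pads; the fingertips stand 19 mm ahead of it and the grasp point (between the pads) is the TCP; z points along the fingers, y is the line along which they close (so a half turn about z gives the same grasp; the last joint's range is limited). The gripper opens to 94 mm and grips with 3 to 60 N. Pads are 16 mm wide; open, the fingers measure 119 mm over their backs; the gripper's body (75 mm by 177 mm) begins 78 mm behind the grasp point.
Start: joints at [-1.248, 0.417, -0.01, 1.614, 0.005, 1.111, -0.053], TCP at [0.222, 0.584, 0.224] pointing down, gripper open.
Joint ranges: [-2.81, 2.81], [-0.39, 2.02], [-1.27, 1.25], [0.06, 2.57], [-1.19, 4.33], [0.19, 2], [-2.82, 2.82]. Speed limits (rad/s): [1.89, 1.89, 2.39, 2.39, 3.01, 3.01, 3.01].

INTERFACE

Orientations are given as a 3x3 rotation matrix whose columns are the frame's x, y, z axes.
In Python, from rig import robot gives the robot as it stands. Calls block until the motion is done:
- robot.move_ptp(position, orientation): joint-space move of the TCP to a pose.
- robot.move_linear(position, velocity=0.15, frame=None, threshold=None): straight line of the TCP; frame=None keeps the orientation; velocity is the mean speed in m/s. With threshold (N) it stops when the force on the tool has changed by that much, and returns True; else False.
- robot.goto_joints(angles): joint-space move.
- robot.gripper_to(opening): finger opening in m; the grip force is fixed at half the most; returns when the fingers have stopped.
- robot.pause(seconds).
- robot.ik(position, orientation): joint angles nearest the present ones, or None.
- robot.get_state(): the state.
- robot.grab_frame(name): name is "side" or "top"; returns the picture (480x640x3 uint8, red, green, blue); there is no depth.
- robot.camera_info(name): a dict with "fx", "fy", "cx", "cy" (pixels), "rvec" (rotation vector, rad) and "tvec" (3), from world to camera coordinates, as OpenCV has them. Camera axes: x right, y down, z forward; pixel columns grow to the right and rows downward; lengths in m; the calibration is good to about 2 mm. A picture is of the moment at which its call begins. camera_info takes no time and is no camera call.
A pose or a line that the arm cannot do raises robot.PlanningError and nothing moves.
- robot.sign_off(): hands the job in; it is judged then, once.
The state is a dict: "time": time; "qpos": joint angles; "joint_vel": joint speeds; "effort": joint torques, N m; "ee_pos": TCP position; "tool_rot": TCP orientation; "force": force on the tool from outside, world axes, zero at the start; "moment": the same for the moment, N m; "opening": finger opening in m; "grasp_force": force on a finger pad.
Only numpy, scipy, OpenCV 4.12 (cv2) and the standard library are available. Lean on these libraries where they do the work, as an engineer would, in place of code of your own. Each camera call takes 0.05 s, during which the arm holds its last target. There are 200 camera calls.

TASK

Get the sanding station ready: first slide the dust shutter by its red knob to its next stop, so that its round hole clicks into place over the port, without running on past that stop. Then push the orange sprung jaw back with the end of the wooden blank and lower the blank into the holder, so that it lies flat on the deck, dark side up, square and centred between the low stop and the jaw. Let go of everything and leave the coil, the jar and the screwdriver where they are.

Things in the scene. Friction and masses are not known exactly. Their poses are not given: they have to be found in the camera images.
- station: Sanding station, fixed to the bench: blue box 220 x 290 x 60 mm (x, y, z), flat deck 60 mm above the bench. Origin: centre of its underside, z up. The shutter is on the half away from the robot (x = +55 mm), the holder for the blank on the near half (x = -50 mm). A metal duct leaves the +x side.
- dust_port (a point): Centre of the dark 29 mm dust port in the deck, under the shutter plate, at x = 55, y = -14 mm of the station, axes as the station's. Red lines on the two dark rails mark its y. The rails run along y, 10 mm wide, centred 30 mm to either side in x, tops 8 mm above the deck; the aluminium plate slides between them.
- shutter (a joint): Travel of the shutter plate along the station's +y, m. Three sprung stops: 0 (blank part over the port; it starts here), 0.036 (round 28 mm hole over the port), 0.072 (narrow slot over the port, end of travel). It takes about 6 N to leave a stop. Let go within 15 mm of a stop, the plate draws itself into it, to about 1 mm.
- shutter_knob (a point): Middle of the red upright round knob on the shutter plate: 20 mm diameter, 34 mm tall, from the plate's top (66 mm above the bench) to 100 mm; the point is 83 mm above the bench. It moves with the plate; at shutter = 0 it is at x = 55, y = 20 mm of the station.
- holder_seat (a point): Point on the deck at the centre of where the blank must lie, its length along the station's y: x = -50, y = 0, z = 60 mm of the station, axes as the station's.
- stop_face (a point): Foot of the gripping face of the holder's low fixed aluminium stop, at x = -50, y = -45, z = 60 mm of the station. The face looks to +y; the stop is 50 mm wide (x), 12 mm thick, and only 14 mm high above the deck.
- jaw (a joint): Travel of the orange sprung jaw along the station's +y, 0 to 0.025 m. An upright plate 40 mm wide (x), 12 mm thick, top 51 mm above the deck; at 0 its face is at x = -50, y = 37 mm of the station, leaving an 82 mm gap to the stop, 8 mm less than the blank. Pushes back with 6 N at 0, 0.3 N more per mm. With the blank home it reads 0.008.
- blank: Loose wooden blank 24 x 90 x 30 mm (x, y, z), pale wood with a 5 mm dark wood cap on its upper side, about 70 g. Origin at the centre of its underside; y is its long axis, z up. It starts lying on the bench, cap up. Either end may meet the jaw.
- coil: Bystander: ring-shaped steel wire coil with four blue straps, 90 mm across, 26 mm high. Origin at the centre of its underside.
- glue_jar: Bystander: closed jar with yellow cap, 60 mm across, 80 mm high. Origin at the centre of its underside.
- screwdriver: Bystander: red-handled screwdriver lying along its x axis.
Things that resemble listed ones, but are neither listed nor needed, are in the scene too. There is more than one size of the blank; the job needs the smallest.

How it is judged:
On the way, in this order (a step that is already met when the one before it is completed fails the run):
1. the shutter rests in the stop that puts its round hole over the port, while the holder is still empty (value of joint shutter between 0.032 and 0.04 m and velocity of joint shutter between -0.01 and 0.01 m/s and value of joint jaw below 0.003 m), for 0.3 s.
2. the blank lies in the holder, clamped between stop and jaw (x of blank in the frame of station between -0.06 and -0.04 m and y of blank in the frame of station between -0.004 and 0.004 m and z of blank in the frame of station between 0.057 and 0.063 m and angle between the y axis of blank and the y axis of station, either way round below 0.1 rad and angle between blank's own z axis and vertical below 0.08 rad and value of joint jaw between 0.004 and 0.012 m and linear speed of blank below 0.02 m/s), for 0.2 s.
At the end, for the whole second after the job is handed in: The shutter is within 4 mm of the 0.036 m stop; the blank lies flat on the deck (height within 3 mm, tilt under 0.08 rad, cap up), its centre within 4 mm along y and 10 mm along x of holder_seat, its long axis within 0.10 rad of the station's y, clamped by the jaw (jaw joint 4 to 12 mm), at rest (all of step 2 and value of joint shutter between 0.032 and 0.04 m); the robot touches nothing.
It fails at once if the shutter ran on past the round-hole stop (value of joint shutter above 0.053 m).
It fails at once if the coil, jar or screwdriver was moved more than 25 mm, or the jar tipped (distance of any of coil, glue_jar, screwdriver from where it was at the start of the episode above 0.025 m or angle between glue_jar's own z axis and vertical above 0.4 rad).
It also fails if it takes over 58 s, if anything falls off the work surface, if the arm or the gripper's body presses on something with over 40 N, if the wrist force passes 120 N, or if a joint passes its speed limit or range.

## Working session

There is one attempt and no reset: what is moved stays moved. The work goes in short steps, each a Python script; the robot and the scene stay as the last script left them, time stands still between calls to the robot, and variables do not carry over. Pictures are saved under pics/ and viewed, at most 10 in all, crops included, and the job is handed in when it is done.

```bash
ls; mkdir -p pics; cat > h.py <<'E'
import numpy as np, cv2
from rig import robot
def cam(n):
    c=robot.camera_info(n); K=np.array([[c['fx'],0,c['cx']],[0,c['fy'],c['cy']],[0,0,1]]); 
    return K,cv2.Rodrigues(np.array(c['rvec'],float))[0],np.array(c['tvec'],float)
def plane(n,uv,z):
    K,R,t=cam(n); o=-R.T@t; d=R.T@np.linalg.inv(K)@np.array([uv[0],uv[1],1.]); return o+d*(z-o[2])/d[2]
def proj(n,p):
    K,R,t=cam(n); q=K@(R@np.array(p,float)+t); return q[:2]/q[2]
def shot(n,f):
    im=robot.grab_frame(n); cv2.imwrite('pics/'+f,im[:,:,::-1]); return im
E
python3 - <<'E'
from h import *
for n in('top','side'):
    shot(n,n+'0.png'); K,R,t=cam(n); print(n,K[0,0],-R.T@t,R[2])
s=robot.get_state(); print(s['time'],s['ee_pos'],s['tool_rot'])
E
```

```text
pics
top 488.4159217116026 [0.40720707 0.044718   1.20494303] [ 0.05295645 -0.02022425 -0.998392  ]
side 576.9672813882255 [-0.10183998 -1.04042626  0.91613889] [ 0.39281947  0.72318806 -0.56805977]
0.1 [0.22226158 0.58380379 0.22387962] [[-9.34578875e-01  3.55755836e-01 -3.34359488e-04]
 [ 3.55755986e-01  9.34578253e-01 -1.08023612e-03]
 [-7.18151993e-05 -1.12851625e-03 -9.99999361e-01]]
```

View pics/top0.png

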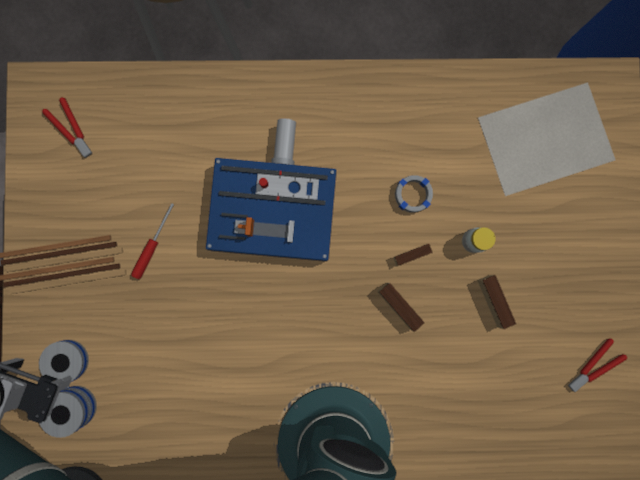

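View pics/side0.png

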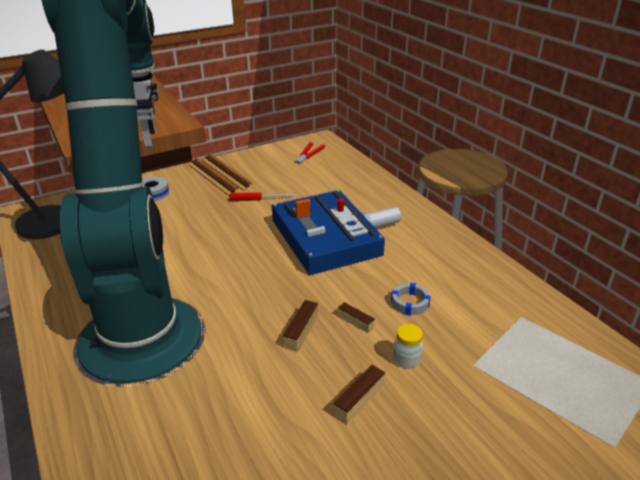

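The top view shows the station at (272,210) with the red knob at (264,183) and the orange jaw at (246,227). The coil is at (414,194), the jar at (480,240) and the screwdriver at (150,245).
There are three dark-capped blanks, at (411,255), (401,307) and (497,302). The one at (411,255) is visibly the smallest, so it fits the description. I'll confirm that by size and with a crop.

```bash
cat > m.py <<'E'
from h import *
im=cv2.imread('pics/top0.png'); hsv=cv2.cvtColor(im,cv2.COLOR_BGR2HSV)
def rects(mask,z,amin,roi=None):
    if roi: m=np.zeros_like(mask); m[roi[1]:roi[3],roi[0]:roi[2]]=mask[roi[1]:roi[3],roi[0]:roi[2]]; mask=m
    for c in cv2.findContours(mask,cv2.RETR_EXTERNAL,cv2.CHAIN_APPROX_NONE)[0]:
        if cv2.contourArea(c)<amin: continue
        P=np.array([plane('top',p[0],z)[:2] for p in c],np.float32)
        r=cv2.minAreaRect(P); print(np.mean(c,axis=(0,1)),'ctr',r[0],'size',r[1],'ang',r[2])
print('station');rects(cv2.inRange(hsv,(105,130,40),(125,255,255)),.06,3000)
print('caps');rects(cv2.inRange(hsv,(0,60,20),(20,200,85)),.03,150,(360,230,530,345))
print('red');rects(cv2.inRange(hsv,(0,180,100),(5,255,255))|cv2.inRange(hsv,(172,150,100),(180,255,255)),.1,20,(200,150,340,260))
print('orange');rects(cv2.inRange(hsv,(8,180,120),(16,255,255)),.111,20,(200,150,340,260))
print('hsv cap',hsv[255,411],hsv[307,401],hsv[262,405])
a=cv2.resize(im[225:340,360:530],None,fx=4,fy=4,interpolation=cv2.INTER_CUBIC)[:300]
b=cv2.resize(im[150:270,195:345],None,fx=4,fy=4,interpolation=cv2.INTER_CUBIC)
o=np.zeros((600,800,3),np.uint8);o[:300,:400]=cv2.resize(im[225:340,360:530],(400,270),interpolation=cv2.INTER_CUBIC)[:300].shape and 0
o=np.zeros((480,800,3),np.uint8);x=cv2.resize(im[225:340,360:530],(355,240),interpolation=cv2.INTER_CUBIC);o[:240,:355]=x;o[:,360:800]=cv2.resize(b,(440,352))[:480] if 0 else cv2.copyMakeBorder(cv2.resize(b,(440,352)),0,128,0,0,cv2.BORDER_CONSTANT)
cv2.imwrite('pics/crop1.png',o)
E
python3 m.py
```

```text
station
[268.01818182 208.94090909] ctr (0.5624052882194519, 0.14076010882854462) size (0.2854935824871063, 0.2176150232553482) ang 83.96627807617188
[607.58928571  34.70982143] ctr (0.9950361847877502, -0.6585456132888794) size (0.20734794437885284, 0.14005382359027863) ang 89.63633728027344
caps
[393.57591623 308.89005236] ctr (0.32077133655548096, -0.15214386582374573) size (0.13804374635219574, 0.06208515912294388) ang 40.21553421020508
[488.40873016 304.34920635] ctr (0.32933396100997925, -0.3838173449039459) size (0.13168878853321075, 0.0734100490808487) ang 21.368751525878906
[409.09090909 255.81818182] ctr (0.44806262850761414, -0.1884201616048813) size (0.02281402423977852, 0.11070055514574051) ang 20.809860229492188
red
[262.72222222 182.        ] ctr (0.61846524477005, 0.15461070835590363) size (0.013635381124913692, 0.013797138817608356) ang 89.477783203125
orange
[248.16666667 225.55555556] ctr (0.5173190236091614, 0.1876031458377838) size (0.010019482113420963, 0.03646109253168106) ang 83.89788818359375
hsv cap [ 10 129  67] [ 10 127  66] [ 12 117  76]
```

View pics/crop1.png

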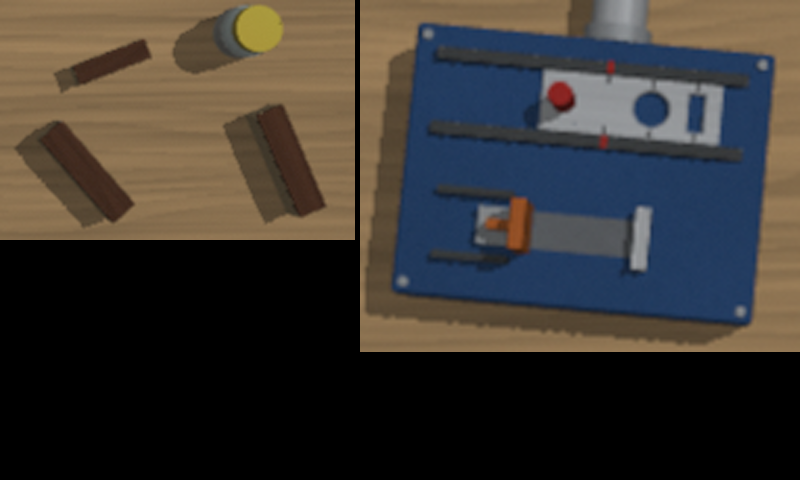

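The crop confirms that (411,255) is clearly the smallest blank; the other two are both longer and taller. On the station, the knob and jaw sit within 1 mm of where the station pose I measured predicts them. Next is the shutter.

```bash
cat >> h.py <<'E'
C=np.array([.5624,.1407]); yaw=np.deg2rad(-6.05)
RS=np.array([[np.cos(yaw),-np.sin(yaw)],[np.sin(yaw),np.cos(yaw)]])
def st(x,y,z): return np.r_[C+RS@[x,y],z]          # station xy -> world
def ori(a):                                        # tool down, closing along world angle a
    y=np.array([np.cos(a),np.sin(a),0]); z=np.array([0,0,-1.]); return np.c_[np.cross(y,z),y,z]
E
python3 - <<'E'
from h import *
O=ori(yaw+np.pi/2)
robot.move_ptp(st(55,0,0)*0+st(.055,.020,.17),O)
robot.gripper_to(.05)
print(robot.move_linear(st(.055,.020,.093),.08,threshold=8))
robot.gripper_to(.0)
s=robot.get_state(); print(s['opening'],s['grasp_force'],s['ee_pos'],s['force'])
robot.move_linear(st(.055,.056,.093),.03)
s=robot.get_state(); print(s['ee_pos'],s['force'])
robot.gripper_to(.05); robot.move_linear(st(.055,.056,.2),.15)
robot.move_ptp(np.array([.38,.1,.35]),ori(np.deg2rad(20.8)+0)) if 0 else None
print(robot.get_state()['time'])
im=cv2.imread('pics/top0.png'); hsv=cv2.cvtColor(im,cv2.COLOR_BGR2HSV)
for v in (68,72,76):
    m=cv2.inRange(hsv,(0,60,20),(14,255,v)); m[:235]=0;m[275:]=0;m[:,:380]=0;m[:,445:]=0
    c=max(cv2.findContours(m,cv2.RETR_EXTERNAL,cv2.CHAIN_APPROX_NONE)[0],key=cv2.contourArea)
    print(v,cv2.minAreaRect(np.array([plane('top',p[0],.03)[:2] for p in c],np.float32)))
E
```

```text
False
0.019527154808277904 30.000294148921967 [0.61925725 0.1550214  0.09309221] [-0.88150748  1.34752319  1.35275339]
[0.62263913 0.18493699 0.09283295] [ -7.89422627 -19.09890511  10.55782039]
7.6
68 ((0.4514976739883423, -0.19743524491786957), (0.02193128690123558, 0.08771976083517075), 20.850902557373047)
72 ((0.45157140493392944, -0.1976320445537567), (0.021933915093541145, 0.0881291851401329), 20.81070899963379)
76 ((0.4516613483428955, -0.19786857068538666), (0.021933913230895996, 0.08863518387079239), 20.810705184936523)
```

```bash
python3 - <<'E'
from h import *
robot.move_ptp(np.array([.4516,-.1976,.16]),ori(np.deg2rad(20.8)))
im=shot('top','top1.png')
im=im[:,:,::-1]; hsv=cv2.cvtColor(np.ascontiguousarray(im),cv2.COLOR_BGR2HSV)
m=cv2.inRange(hsv,(0,180,100),(5,255,255))|cv2.inRange(hsv,(172,150,100),(180,255,255))
for c in cv2.findContours(m[150:270,195:345],cv2.RETR_EXTERNAL,cv2.CHAIN_APPROX_NONE)[0]:
    if cv2.contourArea(c)>8:
        p=plane('top',c.reshape(-1,2).mean(0)+[195,150],.1)[:2]; print('knob station',RS.T@(p-C))
sd=shot('side','side1.png')[:,:,::-1]
o=cv2.resize(im[150:270,195:345],(400,320),interpolation=cv2.INTER_CUBIC)
o2=cv2.resize(sd[180:380,260:460],(400,400),interpolation=cv2.INTER_CUBIC)
cv2.imwrite('pics/c2.png',np.hstack([cv2.copyMakeBorder(o,0,80,0,0,cv2.BORDER_CONSTANT),o2]))
s=robot.get_state(); print(s['time'],s['ee_pos'],s['qpos'],s['opening'])
E
```

```text
knob station [0.0546607  0.05375106]
9.2667 [ 0.45232958 -0.19683938  0.15998608] [-0.20382039  0.30935399  0.65083293  2.01582527 -0.2393859   0.89087505
  0.94126243] 0.049956497277524596
```

View pics/c2.png

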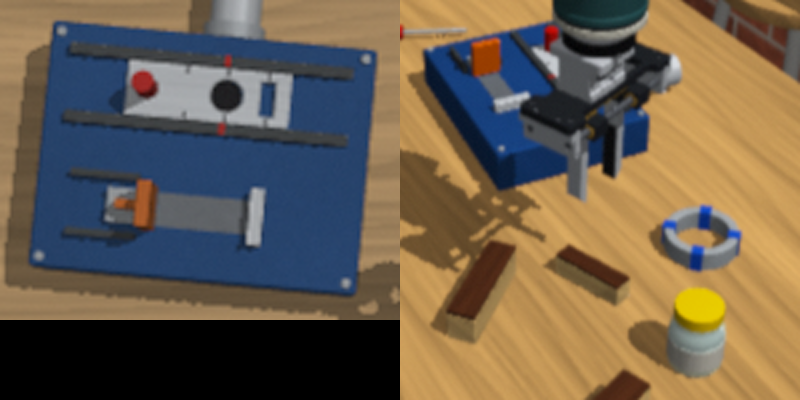

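The shutter has clicked home: the dark hole at crop (227,95) lies on the red marks and the knob reads about 54 mm, so the shutter is at about 35 mm. The gripper hangs over the small blank and its path down is clear. Next I grasp it.

```bash
python3 - <<'E'
from h import *
print(robot.move_linear(np.array([.4516,-.1976,.023]),.08,frame=ori(np.deg2rad(20.8)),threshold=10))
robot.gripper_to(0); s=robot.get_state(); print(s['opening'],s['ee_pos'],s['grasp_force'])
robot.move_linear(np.array([.4516,-.1976,.2]),.12)
robot.move_ptp(st(-.05,-.018,.2),ori(yaw))
s=robot.get_state(); print(s['time'],s['opening'],s['ee_pos'],s['force'])
im=shot('top','top2.png')[:,:,::-1]; sd=shot('side','side2.png')[:,:,::-1]
o=cv2.resize(im[130:280,175:345],(400,353),interpolation=cv2.INTER_CUBIC)
u=proj('side',s['ee_pos']).astype(int); print(u)
o2=cv2.resize(sd[u[1]-60:u[1]+90,u[0]-70:u[0]+80],(400,400),interpolation=cv2.INTER_CUBIC)
cv2.imwrite('pics/c3.png',np.hstack([cv2.copyMakeBorder(o,0,47,0,0,cv2.BORDER_CONSTANT),o2]))
E
```

```text
False
0.02403032546015862 [ 0.45162181 -0.19759156  0.02305146] 29.965912029147148
14.5333 0.023802604292302014 [0.51089805 0.12684051 0.19992736] [ 0.74718099 -0.49085825 -0.81971675]
[309 182]
```

View pics/c3.png

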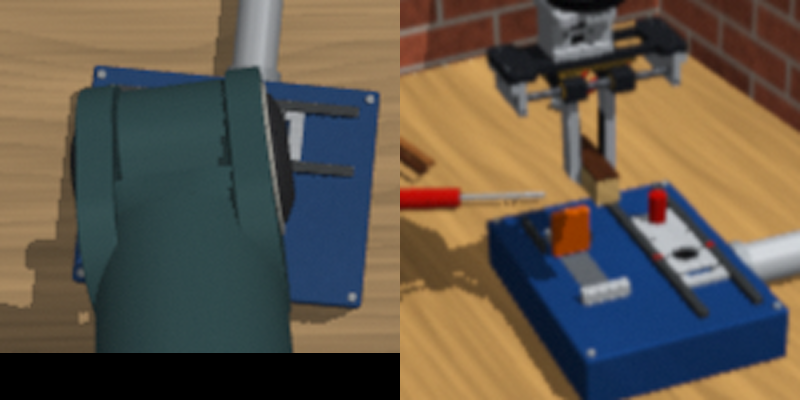

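The side view shows the blank held level and cap up at crop (597,178), and the 24 mm opening confirms its width. I'll lower it to just above stop height, feel for the jaw, push it back, then lower.

```bash
python3 - <<'E'
from h import *
def y(): 
    s=robot.get_state(); return RS.T@(np.array(s['ee_pos'])[:2]-C), s['ee_pos'][2], np.r_[RS.T@np.array(s['force'])[:2],s['force'][2]],s['moment']
robot.move_linear(st(-.05,-.018,.102),.08,threshold=15)
a=y(); print(a)
print(robot.move_linear(st(-.05,.0,.102),.02,threshold=4)); b=y(); print(b)
robot.move_linear(st(-.05,.006,.102),.03); print(y(),robot.get_state()['time'])
sd=shot('side','side3.png')[:,:,::-1]
cv2.imwrite('pics/c4.png',cv2.resize(sd[170:280,260:400],(763,600),interpolation=cv2.INTER_CUBIC))
E
```

```text
(array([-0.04974485, -0.01786437]), np.float64(0.10243054283079524), array([-0.98843022, -0.562112  , -0.91905754]), array([-0.09104516,  0.00189371, -0.01022474]))
True
(array([-0.05009496, -0.00571842]), np.float64(0.10171529444805348), array([ 1.83372798, -6.65805684,  1.73388096]), array([-1.46785869, -0.01387695,  0.04336491]))
(array([-0.05010883,  0.00459665]), np.float64(0.10171659748055271), array([-0.47245583, -9.26954094,  0.36772696]), array([-2.15778011,  0.3358382 ,  0.09942542])) 17.2
```

View pics/c4.png

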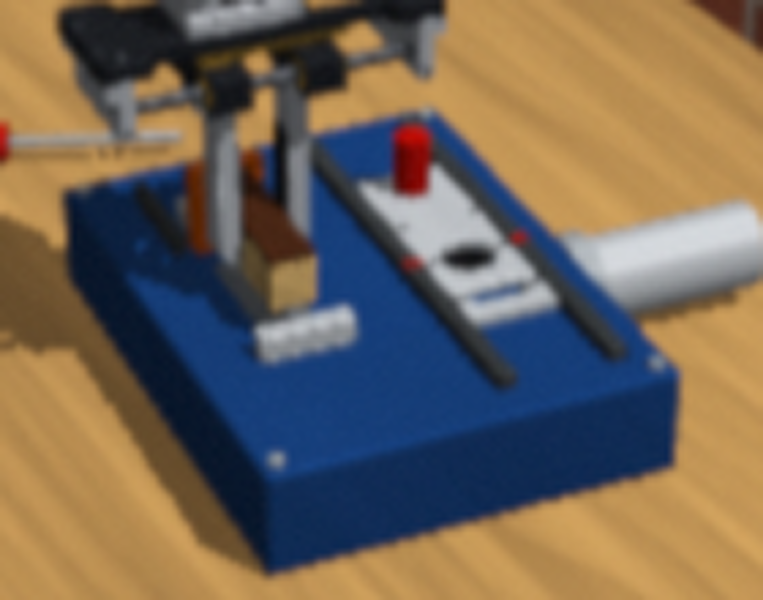

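The side view shows the jaw pushed back, the blank level above the deck and its near end just behind the stop. The forces put the jaw at about 9–10 mm. I'll add 1.5 mm for clearance from the stop and lower until contact.

```bash
python3 - <<'E'
from h import *
def y(): 
    s=robot.get_state(); return (RS.T@(np.array(s['ee_pos'])[:2]-C)*1e3).round(2), s['ee_pos'][2].round(4), np.r_[RS.T@np.array(s['force'])[:2],s['force'][2]].round(1),s['time']
robot.move_linear(st(-.05,.0075,.102),.03); print(y())
print(robot.move_linear(st(-.05,.0075,.080),.03,threshold=12)); print(y())
sd=shot('side','side4.png')[:,:,::-1]
cv2.imwrite('pics/c5.png',cv2.resize(sd[170:280,260:400],(763,600),interpolation=cv2.INTER_CUBIC))
E
```

```text
(array([-50.09,   6.01]), np.float64(0.1017), array([-0.4, -9.9,  1.1]), 17.5)
True
(array([-49.86,   5.42]), np.float64(0.0826), array([ 1.2, -6.7,  4.4]), 18.125)
```

View pics/c5.png

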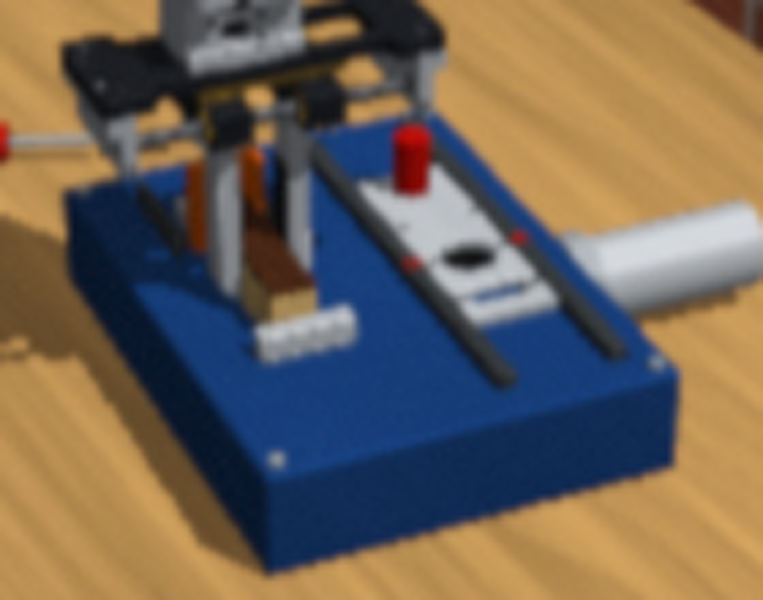

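The blank is down behind the stop. TCP height 82.6 mm puts its underside at about 60 mm, the deck height. Releasing, retreating and checking.

```bash
python3 - <<'E'
from h import *
robot.gripper_to(.05); robot.pause(.3)
s=robot.get_state(); p=np.array(s['ee_pos'])
robot.move_linear(np.r_[p[:2],.22],.1)
robot.move_ptp(np.array([.25,.45,.3]),ori(yaw))
im=np.ascontiguousarray(shot('top','top5.png')[:,:,::-1]); sd=shot('side','side5.png')[:,:,::-1]
hsv=cv2.cvtColor(im,cv2.COLOR_BGR2HSV)
def r(m,z):
    q=np.zeros_like(m); q[205:250,225:310]=m[205:250,225:310]
    c=max(cv2.findContours(q,cv2.RETR_EXTERNAL,cv2.CHAIN_APPROX_NONE)[0],key=cv2.contourArea)
    P=np.array([RS.T@(plane('top',v[0],z)[:2]-C) for v in c],np.float32)*1e3; print(cv2.minAreaRect(P))
r(cv2.inRange(hsv,(0,60,20),(14,200,90)),.09); r(cv2.inRange(hsv,(5,180,120),(18,255,255)),.111)
o=cv2.resize(im[150:270,195:345],(400,320),interpolation=cv2.INTER_CUBIC)
cv2.imwrite('pics/c6.png',np.hstack([cv2.copyMakeBorder(o,0,80,0,0,cv2.BORDER_CONSTANT),cv2.resize(sd[170:280,260:400],(400,400),interpolation=cv2.INTER_CUBIC)]))
s=robot.get_state(); print(s['time'],s['opening'],s['force'])
E
```

```text
((-53.020782470703125, 1.9697952270507812), (93.26458740234375, 39.544281005859375), 85.6952133178711)
((-48.70777130126953, 50.11664581298828), (10.374368667602539, 36.25800704956055), 89.34473419189453)
22.2083 0.05037019336909518 [ 1.05777237  0.72772872 -0.22544161]
```

View pics/c6.png

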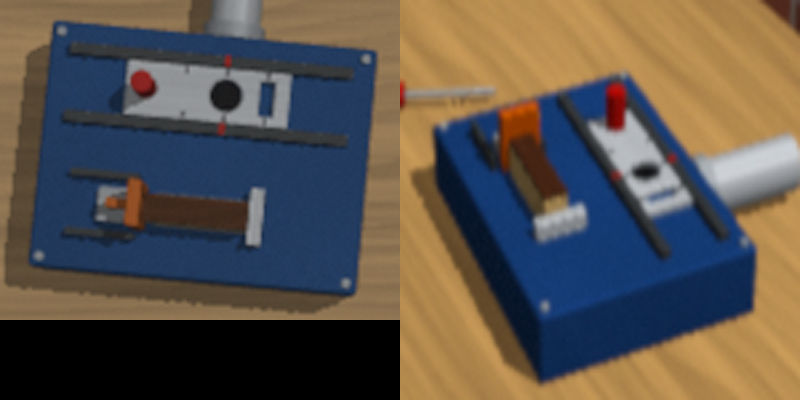

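The blank lies flat and square between stop and jaw. The jaw has moved from about 42 to 50 mm, roughly 8 mm as specified, and the round hole is still over the port at crop (227,95).

```bash
python3 -c "
from rig import robot
robot.pause(.3); print(robot.sign_off())"
```

```text
the job is handed in; nothing more can be done
None
```

I handed the job in with the shutter's round hole over the port, the smallest blank clamped flat and cap up (jaw at about 8 mm), and the gripper clear; the sign-off returned no verdict, and I didn't re-measure the coil, jar and screwdriver, though the arm was not sent near them.

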